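# Open the ratchet bar clamp on the optics desk

### The job

Open the bar clamp all the way so that the long glass block will fit in it later: press down the black release pad on the sliding jaw and, keeping it pressed, push the jaw back along its bar, away from the fixed jaw, until it meets the end stop; then let the pad spring back up and move clear. It is all done by pressing and pushing with the fingertips; leave the small glass block in the clamp and the things standing around it where they are.

Things in the scene. Friction and masses are not known exactly. Their poses are not given: they have to be found in the camera images.
- clamp: Ratchet bar clamp, fixed to the desk. Origin: on the desk under its dark base plate (120 mm in x, 300 in y, 8 thick). Its y axis runs along the level aluminium bar (24 mm wide, 34 to 46 mm above the desk, teeth every 10 mm underneath); +y is the way the jaw opens, z is up. Fixed jaw: grey plate 90 mm wide, top at z = 98 mm, inner face at y = -122 mm.
- stop_face (a point): Middle of the top edge of the end stop's face towards the jaw: a grey post 50 mm wide (clamp x) at the bar's +y end, top 62 mm above the desk, at clamp y = +128 mm. Axes as the clamp's.
- jaw (a joint): Travel of the sliding jaw along clamp +y, m: 0 = nearest the fixed jaw, 0.130 = against the end stop. Middle of the jaw at clamp x = 0, y = -39 mm + this. With the release up the ratchet blocks +y (after up to 10 mm of play) but not -y. With it down the jaw (0.35 kg) slides against about 2.5 N of friction, a little more when moved fast, and stays where it is left.
- release (a joint): How far the release pad is pressed down, m: 0 = up, 0.008 = fully down on its stop. Spring: about 3 N to start, 6 N fully down; it comes back up by itself. At rest it reads 0, or up to 0.002 where the pawl happens to stand on a tooth. The ratchet is freed from 0.003 on. A finger that presses the pad also drags the jaw along by friction, either way.
- pad_top (a point): Middle of the top face of the release pad, a flat black plate 50 mm (clamp x) by 42 mm (clamp y) that lies in the middle of the jaw's pocket; it travels with the jaw and goes down when pressed. 72 mm above the desk when up (70 if the pawl stands on a tooth), so the front plate and the rear wall stand 26 mm above it. Axes as the clamp's.
- wall_face (a point): Point on the inner face of the jaw's rear wall (the face to push on, it looks to clamp -y), 90 mm above the desk, 25 mm in +y from the jaw's middle. The jaw is a grey U 74 mm long: front plate and rear wall, each 80 mm wide (x) and 12 mm thick, tops 98 mm above the desk, and between them a 50 mm long pocket, open above and at both sides. Axes as the clamp's.
- sample: Small loose glass block, 34 x 34 x 35 mm high, 0.1 kg, standing on the clamp's little stage beside the fixed jaw, its underside 51 mm above the desk. Leave alone. Origin at the centre of its underside.
- long_block: Loose glass block 45 x 125 x 40 mm high, 0.56 kg, lying on the desk on the clamp's -x side. Leave alone. Origin at the centre of its underside.
- jar: Small closed glass jar, 48 mm across, 62 mm tall, on the desk on the clamp's +x side. Leave alone. Origin at the centre of its underside.
- pencil_cup: White cup, 72 mm across the rim and 85 mm tall, with three pencils up to 165 mm above the desk, beside the fixed-jaw end of the clamp. Leave alone. Origin at the centre of its underside.

How it is judged:
By the outcome, as a careful person would: the job done as asked, in the order asked, and still so for the second after the job is handed in, with the robot touching nothing.
It also fails if it takes over 32 s, if anything falls off the work surface, if the arm or the gripper's body presses on something with over 40 N, if the wrist force passes 120 N, or if a joint passes its speed limit or range.

### The arm

A 6-joint arm with a two-finger parallel gripper is mounted at the origin on the work surface. World frame = base frame: x ahead of the robot, y to its left, z up, the work surface at z = 0. Lengths are in m, angles in rad, forces in N, time in s.
With the tool pointing down it reaches from about 0.4 to 0.825 m from the base axis. Payload 7 kg.
Tool frame: the origin (TCP) lies on the centre line of the jaws, within the pads' length; the fingertips stand arm.tip_reach ahead of it and the grasp point (between the pads) lies 5 mm behind it (arm.tip_reach is the distance from the TCP to the fingertips, in m); z points along the fingers, y is the line along which they close (so a half turn about z gives the same grasp; the last joint's range is limited). The gripper opens to 88 mm and grips with 3 to 60 N. Pads are 19 mm wide; open, the fingers measure 130 mm over their backs; the gripper's body (78 mm by 193 mm) begins 47 mm behind the grasp point.
Start: joints at [1.599, 0.359, 0.012, 0, -1.224, -0.288], TCP at [0.173, 0.652, 0.241] pointing down, gripper open.
Joint ranges: [-3.07, 3.07], [-1.43, 2.12], [-1.02, 1.25], [-3.03, 1.67], [-3.05, -0], [-3.03, 3.03]. Speed limits (rad/s): [2.39, 2.39, 3.01, 3.14, 3.14, 3.14].

### API

Orientations are given as [roll, pitch, yaw] about the fixed x, y, z axes, in that order (R = Rz(yaw) Ry(pitch) Rx(roll)).
In Python, from station import status, optics, order, arm gives the robot as it stands. The module is installed in compiled form; this text tells all that it offers.
- The arm moves only by the shell command python3 -m jog 'ROWS' [FORCE]. ROWS is JSON, a list of rows, each a list of 3 entries, a list of its own where there are three numbers: the gripper command: -1 is shut, 1 is fully open, values between are in proportion, then the shift along the tool's x, y, z in mm, then the turn about the tool's z in rad. A call has 1 to 20 rows; each row is the pose to reach, as a shift and turn from the pose commanded when the call began, along the tool's axes at that moment; what a row does not reach only later rows make up. A row lasts 1/8 s, in which the tool goes at most 62.5 mm and 10.7 degrees, less where a joint would pass 70% of its speed; a pose out of reach is approached as far as the arm can. A call with a gripper value outside its range is refused whole. The fingers move at their own pace and stop on an object; FORCE is the grip in N (left out, the last holds). Time passes only in rows, so rows that repeat a pose let the fingers close. It gives the time, the measured TCP pose, the force, the opening and the grip force at its end, in the units of the state.
- status.get_state(): the state, without advancing time (a new reading comes with each control period).
- optics.grab_frame(name): name is "scene" or "top"; returns a dict with "color" (384x512x3 uint8, red, green, blue), "mtx" (3x3 intrinsics, pixels), "cam_to_world" (4x4, takes a point from camera to world coordinates). Camera axes: x right, y down, z forward; pixel columns grow to the right and rows downward; lengths in m; the calibration is good to about 2 mm. A picture is of the moment at which its call begins. There is no depth.
- order.job_done(): hands the job in; it is judged then, once.
The state is a dict: "t": time; "q": joint angles; "qd": joint speeds; "joint_efforts": joint torques, N m; "eef_pos": TCP position; "ee_rot": TCP orientation; "force": force on the tool from outside, world axes, zero at the start; "moment": the same for the moment, N m; "width": finger opening in m; "gripper_force": force on a finger pad.
Only numpy, scipy, OpenCV 4.12 (cv2) and the standard library are available. Lean on these libraries where they do the work, as an engineer would, in place of code of your own. Each camera call takes 0.05 s, during which the arm holds its last target. There are 200 camera calls.

## Working session

There is one attempt and no reset: what is moved stays moved. The work goes in short steps, Python scripts to look and compute and a shell command to move; the robot and the scene stay as the last step left them, time stands still between calls to the robot, and variables do not carry over. Pictures are saved under pics/ and viewed, at most 10 in all, crops included, and the job is handed in when it is done.

```bash
mkdir -p pics; python3 - <<'E'
from station import status, optics, arm
import cv2,numpy as np
s=status.get_state();print({k:np.round(s[k],4).tolist() for k in('t','eef_pos','ee_rot','force','width')},arm.tip_reach)
for n in('scene','top'):
    f=optics.grab_frame(n);cv2.imwrite(f'pics/{n}0.png',f['color'][:,:,::-1]);print(n,np.round(f['mtx'],1).tolist(),np.round(f['cam_to_world'],3).tolist())
E
```

```text
{'t': 0.0, 'eef_pos': [0.1733, 0.6519, 0.2396], 'ee_rot': [3.1399, -0.0001, -0.2599], 'force': [-0.0702, -0.3396, -0.3723], 'width': 0.0879} 0.014
scene [[361.4, 0.0, 255.8], [0.0, 361.4, 185.1], [0.0, 0.0, 1.0]] [[-0.78, 0.325, -0.535, 0.937], [0.626, 0.394, -0.673, 0.422], [-0.008, -0.86, -0.511, 0.451], [0.0, 0.0, 0.0, 1.0]]
top [[350.4, 0.0, 256.4], [0.0, 350.4, 195.0], [0.0, 0.0, 1.0]] [[-0.049, -0.968, 0.244, 0.402], [-0.999, 0.048, -0.012, -0.032], [-0.0, -0.245, -0.97, 0.833], [0.0, 0.0, 0.0, 1.0]]
```

View pics/scene0.png

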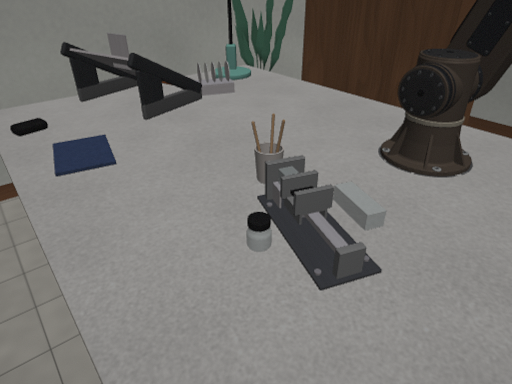

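View pics/top0.png

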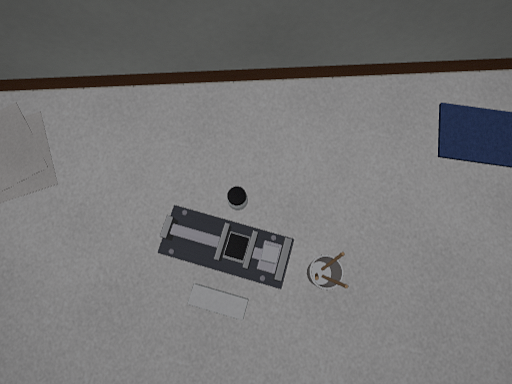

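The scene view shows the clamp running from (285,165) to (350,260). In the top view the base plate corners are near (174,206), (293,238), (281,288) and (158,254), with the pad at (237,246) and the end stop at (166,228), so +y points left in the image.

```bash
cat > h.py <<'E'
from station import status, optics
import cv2,numpy as np
def cast(f,uv,z):
    uv=np.atleast_2d(np.float64(uv));K=f['mtx'];T=f['cam_to_world']
    d=np.c_[(uv-K[[0,1],[2,2]])/K[[0,1],[0,1]],np.ones(len(uv))]@T[:3,:3].T
    return (T[:3,3]+d*((z-T[2,3])/d[:,2])[:,None])[:,:2]
E
python3 - <<'E'
from h import *
f=optics.grab_frame('top');c=f['color'];v=c.max(2)
def blob(m,p):
    m=cv2.morphologyEx(m.astype(np.uint8),cv2.MORPH_OPEN,np.ones((2,2)))
    n,l,s,ce=cv2.connectedComponentsWithStats(m)
    roi=l[p[1]-3:p[1]+4,p[0]-3:p[0]+4];i=np.bincount(roi[roi>0]).argmax()
    return max(cv2.findContours((l==i).astype(np.uint8),0,2)[0],key=cv2.contourArea),s[i]
k,s=blob(v<80,(190,250));print(s)
h=cv2.convexHull(k);w=cast(f,h[:,0]+0.,.008)
r=cv2.minAreaRect((w*1000).astype(np.float32));print('base',r)
print(np.round(cv2.boxPoints(r)))
k2,s=blob(v<32,(237,246));print('pad',s)
r2=cv2.minAreaRect((cast(f,k2[:,0]+0.,.072)*1000).astype(np.float32));print(r2)
print(v[225:268:4,215:262:4])
cv2.imwrite('pics/crop.png',cv2.resize(c[195:300,145:305,::-1],None,fx=5,fy=5,interpolation=cv2.INTER_CUBIC))
E
```

```text
[ 159  207  127   82 3971]
base ((489.49884033203125, 33.344390869140625), (298.10211181640625, 117.94600677490234), 71.24759674072266)
[[ 386.  -89.]
 [ 497. -127.]
 [ 593.  156.]
 [ 482.  193.]]
pad [226 235  23  26 410]
((480.05364990234375, 5.773754119873047), (40.03310775756836, 47.46180725097656), 70.78135681152344)
[[ 52  52  49 120  53  53  52  47 121 149 143 135]
 [ 53  52 136 119  50  53  52  54  52  52  48  55]
 [ 51  53 122  30  41 107  85  48  53  57 118  53]
 [134 125 118  40  26  27  22  14 101 117 118  52]
 [133 115 119  93  25  22  26  25  25 119  50  55]
 [135 121  52  20  26  25  26  25  70 116  44  53]
 [ 46 117  29  23  23  25  22  22 106 115 139 138]
 [ 86 117  64  26  25  25  24  18 123 100 132 130]
 [126  89 108 130  96   7  23  43 117  36 137 134]
 [ 53  48  54  54  49  83 116 106 117  57  53 145]
 [ 54  54  54  52  55  53  54 129 117  54  53 133]]
```

View pics/crop.png

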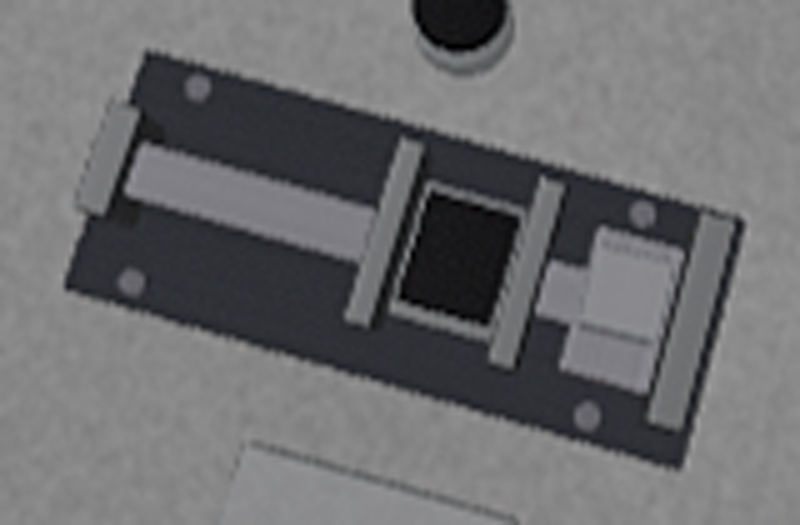

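```bash
python3 -m jog '[[-1,[18,22,0],0.06],[-1,[46,54,0],0.16],[-1,[83,98,0],0.29],[-1,[120,141,0],0.43],[-1,[157,185,0],0.56],[-1,[194,228,0],0.69],[-1,[231,272,0],0.82],[-1,[268,315,0],0.95],[-1,[305,358,0],1.08],[-1,[342,402,0],1.21],[-1,[379,445,0],1.34],[-1,[416,489,10],1.47],[-1,[444,522,30],1.57],[-1,[462,543,50],1.638],[-1,[462,543,60],1.638],[-1,[462,543,60],1.638],[-1,[462,543,60],1.638]]'
python3 - <<'E'
from h import *
s=status.get_state();print({k:np.round(s[k],4).tolist() for k in('t','q','eef_pos','ee_rot','force','width')})
a=optics.grab_frame('scene')['color'][110:290,220:410];b=optics.grab_frame('top')['color'][190:310,140:330]
cv2.imwrite('pics/s1.png',cv2.resize(a[:,:,::-1],None,fx=3,fy=3))
cv2.imwrite('pics/t1.png',cv2.resize(b[:,:,::-1],None,fx=3,fy=3))
E
```

```text
t: 2.28
eef_pos: [0.4806, 0.0096, 0.1812]
ee_rot: [-3.141, 0.001, -1.896]
force: [-0.1, 0.9, -0.4]
width: 0.0006
gripper_force: 0.0
{'t': 2.275, 'q': [0.4305, 0.0863, -0.4907, 0.0002, -0.9928, -0.756], 'eef_pos': [0.4806, 0.0096, 0.1812], 'ee_rot': [-3.1408, 0.0006, -1.8962], 'force': [-0.0969, 0.8901, -0.4165], 'width': 0.0006}
```

View pics/s1.png

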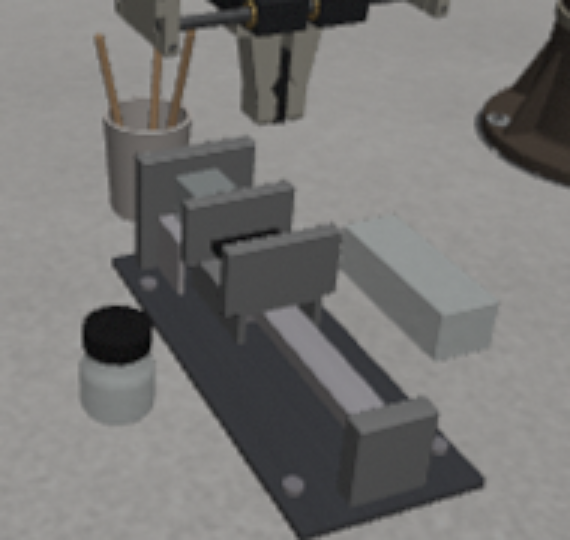

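The fingers hang closed above the pocket, with their tips at about (272,120) in the crop. The rear wall's top outer edge runs from (225,250) to (340,233). I'll check this against the model.

```bash
python3 - <<'E'
from h import *
f=optics.grab_frame('scene')
O=np.array([.4895,.0333]);Y=np.array([.321,.947]);X=np.array([.947,-.321])
def cl(p): return np.round(np.c_[(p-O)@X,(p-O)@Y]*1000,1)
C=lambda l:np.array(l)/3+[220,110]
print('wall outer',cl(cast(f,C([[225,250],[340,233]]),.098)),'front plate outer-ish +y edge',cl(cast(f,C([[187,208],[293,188]]),.098)))
print('stop',cl(cast(f,C([[348,418],[436,404]]),.062)))
print('tip',cl(cast(f,C([[272,121]]),.167)),'tcp',cl(np.array([status.get_state()['eef_pos'][:2]])))
E
```

```text
wall outer [[ 41.3   6.1]
 [-34.7  13.3]] front plate outer-ish +y edge [[ 42.2 -49.7]
 [-35.4 -49.2]]
stop [[ 26.4 132.6]
 [-24.6 139.4]]
tip [[  1.3 -19.3]] tcp [[ -0.8 -25.3]]
```

```bash
python3 -m jog '[[-1,[0,0,20],0],[-1,[0,0,50],0],[-1,[0,0,75],0],[-1,[0,0,85],0],[-1,[0,0,90],0],[-1,[0,0,94],0],[-1,[0,0,97],0],[-1,[0,0,99],0],[-1,[0,0,99],0],[-1,[0,0,99],0]]'
```

```text
t: 3.68
eef_pos: [0.4809, 0.0091, 0.082]
ee_rot: [-3.141, 0.001, -1.898]
force: [0.7, 0.7, 3.8]
width: 0.0002
gripper_force: 2.1
```

```bash
python3 -m jog '[[-1,[0,0,1],0],[-1,[0,0,2],0],[-1,[0,0,3],0],[-1,[0,0,3],0],[-1,[0,0,3],0]]'
```

```text
t: 4.3
eef_pos: [0.4809, 0.0091, 0.0788]
ee_rot: [-3.141, 0.001, -1.898]
force: [1.3, 1.4, 4.8]
width: 0.0004
gripper_force: 2.8
```

```bash
python3 -m jog '[[-1,[-2,0,0],0],[-1,[-5,0,0],0],[-1,[-9,0,0],0],[-1,[-13,0,0],0],[-1,[-18,0,0],0],[-1,[-24,0,0],0],[-1,[-30,0,0],0],[-1,[-37,0,0],0],[-1,[-44,0,0],0],[-1,[-51,0,0],0],[-1,[-58,0,0],0],[-1,[-65,0,0],0],[-1,[-72,0,0],0],[-1,[-79,0,0],0],[-1,[-86,0,0],0],[-1,[-93,0,0],0],[-1,[-99,0,0],0],[-1,[-104,0,0],0],[-1,[-106,0,0],0],[-1,[-106,0,0],0]]'
python3 - <<'E'
from h import *
f=optics.grab_frame('scene')
cv2.imwrite('pics/s2.png',cv2.resize(f['color'][110:290,220:410,::-1],None,fx=3,fy=3))
E
```

```text
t: 6.8
eef_pos: [0.5147, 0.1088, 0.0786]
ee_rot: [-3.141, -0.001, -1.897]
force: [1.6, -2.3, 5.6]
width: 0.0008
gripper_force: 2.8
```

View pics/s2.png

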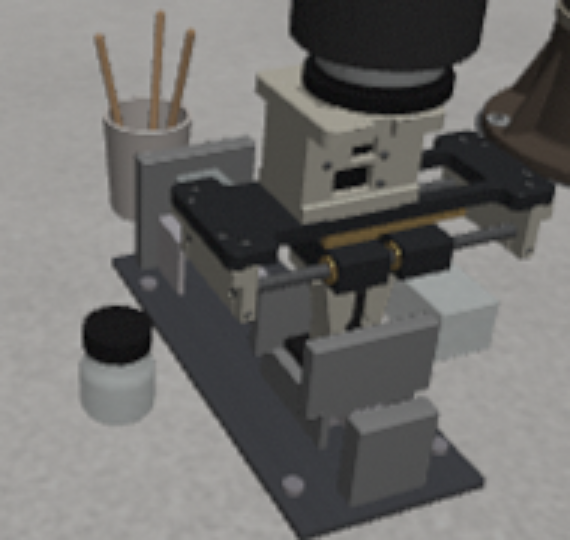

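The jaw has moved with the fingers and its rear wall is now close to the end stop, at about (370,380) in the crop. I'll push on slowly until it meets the stop.

```bash
python3 -m jog '[[-1,[-3,0,0],0],[-1,[-7,0,0],0],[-1,[-11,0,0],0],[-1,[-15,0,0],0],[-1,[-18,0,0],0],[-1,[-20,0,0],0],[-1,[-21,0,0],0],[-1,[-22,0,0],0],[-1,[-22,0,0],0]]'; python3 -m jog '[[-1,[-1,0,0],0],[-1,[-2,0,0],0],[-1,[-3,0,0],0],[-1,[-3,0,0],0]]'
```

```text
t: 7.98
eef_pos: [0.5204, 0.1284, 0.0783]
ee_rot: [3.14, -0.003, -1.898]
force: [-0.8, -5.1, 8.7]
width: 0.0003
gripper_force: 3.7
t: 8.48
eef_pos: [0.5212, 0.1311, 0.0782]
ee_rot: [3.14, -0.004, -1.898]
force: [-1.8, -5.5, 7.8]
width: 0.0002
gripper_force: 3.8
```

```bash
python3 -m jog '[[-1,[-1,0,0],0],[-1,[-2,0,0],0],[-1,[-3,0,0],0],[-1,[-3,0,0],0]]'; python3 -m jog '[[-1,[-1,0,0],0],[-1,[-2,0,0],0],[-1,[-2,0,0],0]]'
python3 - <<'E'
from h import *
f=optics.grab_frame('scene')
cv2.imwrite('pics/s3.png',cv2.resize(f['color'][190:290,300:400,::-1],None,fx=5,fy=5,interpolation=cv2.INTER_CUBIC))
E
```

```text
t: 8.98
eef_pos: [0.522, 0.1334, 0.0782]
ee_rot: [3.14, -0.005, -1.898]
force: [-1.2, -7.5, 8.9]
width: 0.0003
gripper_force: 5.2
t: 9.35
eef_pos: [0.5219, 0.1334, 0.0782]
ee_rot: [3.139, -0.008, -1.899]
force: [-1.6, -15.1, 11.8]
width: 0.0003
gripper_force: 9.1
```

View pics/s3.png

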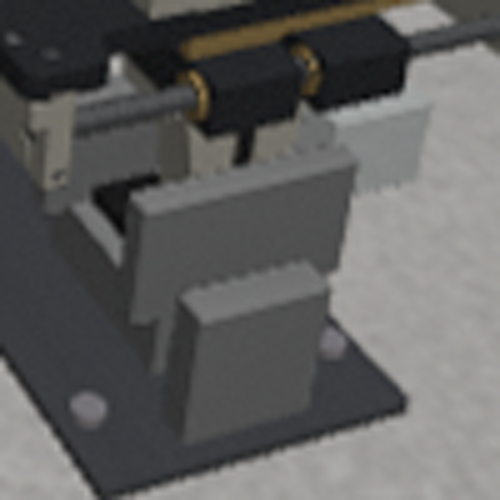

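The fingers have stopped with the push force at about 15 N, and the wall sits against the stop at about (240,280). I'll ease the push and lift straight up.

```bash
python3 -m jog '[[-1,[1,0,0],0],[-1,[1.5,0,0],0],[-1,[1.5,0,-3],0],[-1,[1.5,0,-7],0],[-1,[1.5,0,-12],0],[-1,[1.5,0,-20],0],[-1,[1.5,0,-32],0],[-1,[1.5,0,-50],0],[-1,[1.5,0,-80],0],[-1,[1.5,0,-120],0],[-1,[1.5,0,-160],0],[-1,[60,0,-180],0],[-1,[120,0,-180],0],[-1,[120,0,-180],0],[-1,[120,0,-180],0]]'
python3 - <<'E'
from h import *
O=np.array([.4895,.0333]);Y=np.array([.321,.947]);X=np.array([.947,-.321])
f=optics.grab_frame('scene')
cv2.imwrite('pics/s4.png',cv2.resize(f['color'][110:290,220:410,::-1],None,fx=3,fy=3,interpolation=cv2.INTER_CUBIC))
f=optics.grab_frame('top')
cv2.imwrite('pics/t4.png',cv2.resize(f['color'][185:325,145:355,::-1],None,fx=3.5,fy=3.5,interpolation=cv2.INTER_CUBIC))
print(status.get_state()['force'])
E
```

```text
t: 11.28
eef_pos: [0.4857, 0.024, 0.2588]
ee_rot: [-3.141, 0.001, -1.899]
force: [0.1, -0.0, 0.7]
width: 0.0005
gripper_force: 0.0
[-0.86687405  0.70985435 -0.47001081]
```

View pics/s4.png

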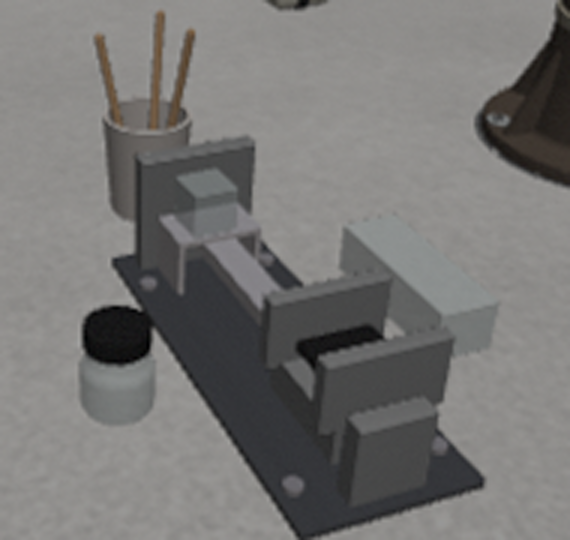

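View pics/t4.png

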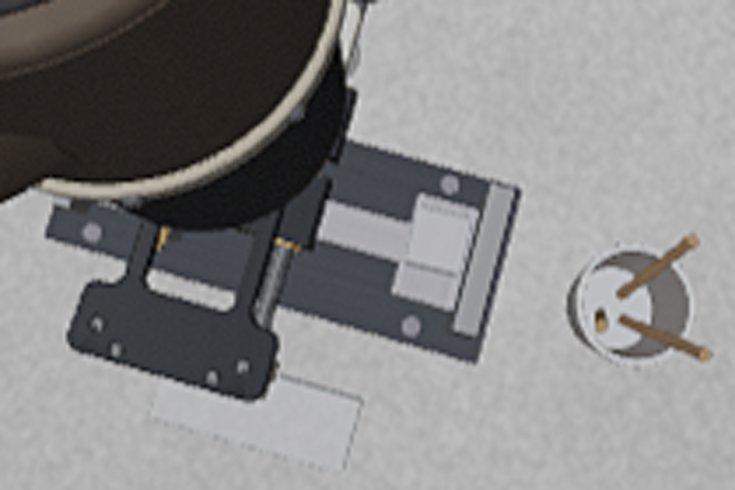

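The scene view shows the jaw against the end stop, in the same place as at full push (wall corner at (320,365)). The pad is up at (340,345), and the sample, jar, long block and cup haven't moved. The top view agrees where the gripper doesn't hide it.

```bash
python3 -c "
from station import order
print(order.job_done())"
```

```text
the job is handed in; nothing more can be done
None
```

The clamp is fully open: the jaw is against its end stop, the release pad is back up, the arm is clear, and nothing else looks moved; I handed the job in at about 11.4 s.

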